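Dress a valve of a truck cylinder head for the spring compressor

ROBOT

A 7-joint arm with a two-finger parallel gripper is mounted at the origin on the work surface. World frame = base frame: x ahead of the robot, y to its left, z up, the work surface at z = 0. Lengths are in m, angles in rad, forces in N, time in s.
With the tool pointing down it reaches from about 0.4 to 0.85 m from the base axis. Payload 4.5 kg.
Tool frame: the origin (TCP) lies where the fingers leave the gripper's body, on its centre line; the fingertips stand 64 mm ahead of it and the grasp point (between the pads) lies 45 mm ahead of it; z points along the fingers, y is the line along which they close (so a half turn about z gives the same grasp; the last joint's range is limited). The gripper opens to 88 mm and grips with 3 to 60 N. Pads are 18 mm wide; open, the fingers measure 123 mm over their backs; the gripper's body (75 mm by 187 mm) begins 45 mm behind the grasp point.
Start: joints at [1.218, 0.689, -0.195, 1.565, 0.157, 0.902, -0.215], TCP at [0.236, -0.579, 0.303] pointing down, gripper open.
Joint ranges: [-3.01, 3.01], [-0.46, 2.08], [-1.47, 1.51], [0.13, 2.56], [-1, 4.14], [0.04, 2.09], [-2.66, 2.66]. Speed limits (rad/s): [2.57, 2.57, 3.14, 3.14, 3.14, 3.14, 3.14].

INTERFACE

Orientations are given as a unit quaternion [x, y, z, w].
In Python, from plant import r gives the robot as it stands.
- The arm moves only by the tool play_rows, never from a script. Its arguments are lists of equal length, an entry for each row: "translation": the shift along the tool's x, y, z in m, a list of three; "delta_rot": the turn, a rotation vector about the tool's x, y, z in degrees, a list of three; "grip": the opening, from -1 (shut) to 1 (fully open). In form: {"translation": [[x, y, z], ...], "delta_rot": [[rx, ry, rz], ...], "grip": [grip, ...]}. A call has 1 to 20 rows; each row shifts and turns the commanded pose from where the row before left it, along the tool's axes as they then stand; what a row does not reach is not made up. A row lasts 1/8 s, in which the tool goes at most 62.5 mm and 10.7 degrees, less where a joint would pass 70% of its speed; a pose out of reach is approached as far as the arm can. A call with a gripper value outside its range is refused whole. The fingers move at their own pace and stop on an object; "squeeze" is the grip in N (left out, the last holds). Time passes only in rows, so rows that do not move let the fingers close. It gives the time, the measured TCP pose, the force, the opening and the grip force at its end, in the units of the state.
- r.get_state(): the state, without advancing time (a new reading comes with each control period).
- r.snapshot(name): name is "scene" or "top" or "wrist"; returns the picture (400x640x3 uint8, blue, green, red); there is no depth.
- r.get_calibration(name): a dict with "intrinsics" (3x3 intrinsics, pixels), "k1" (the pictures are not rectified: a ray, as slopes to the right and down, at radius r is drawn at 1 + k1 r^2 times it, then the intrinsics apply), "eye" and "rotation" of the camera in the world. Camera axes: x right, y up, looking along -z (the intrinsics and any distortion apply to the point x, -y, -z); pixel columns grow to the right and rows downward; lengths in m; the calibration is good to about 2 mm. A picture is of the moment at which its call begins: read the wrist's pose just before it. get_calibration takes no time and is no camera call; for the wrist camera it gives the pose at the moment of the call.
- r.finish_job(): hands the job in; it is judged then, once.
Trained networks look in the newest picture that a camera, given by its name, has taken for a name from the list of things; names that differ only in an ending like _2 or _b are one class to them, and where a whole thing is asked for, a point or a joint stands for the part that bears it (a point fixed in the world has none). Each returns a list of dicts, best first, with "confidence" (0 to 1); they miss things now and then, are a little off and sometimes report something else, mostly with a low value. They report only what shows in the picture. A call takes as long as a camera call. They do not tell look-alikes from the thing itself.
- r.look_for(camera, target): "point" ([x, y, z] in m, in world coordinates, good to about 4 mm: the middle of the surface that is visible of it).
- r.silhouettes(camera, target): "pixels" (400x640 bool, what is visible of it).
The state is a dict: "clock": time; "q": joint angles; "qd": joint speeds; "joint_torque": joint torques, N m; "tool_pos": TCP position; "eef_rot": TCP orientation; "contact_force": force on the tool from outside, world axes, zero at the start; "moment": the same for the moment, N m; "opening": opening from 0.0 (shut) to 1.0 (fully open); "finger_force": force on a finger pad.
Only numpy, scipy, OpenCV 4.12 (cv2) and the standard library are available. Lean on these libraries where they do the work, as an engineer would, in place of code of your own. Each camera call takes 0.05 s, during which the arm holds its last target. There are 200 camera calls.

TASK

One valve of this cylinder head already has its springs; dress the bare one the same way, ready for the spring compressor. Over the bare stem stack, in this order, the spring cup, then the small inner spring, then the large outer spring around it, and last the retainer, boss down into the outer spring, each fully seated, upright and let go. Leave the tin, the carton and the spanner where they are.

Things in the scene. Friction and masses are not known exactly. Their poses are not given: they have to be found in the camera images.
- head: Cast-iron cylinder head on two wooden strips, 150 mm along its x, 210 mm along its y, its flat top deck 100 mm above the bench. Fixed. Origin on the bench under its centre. Its two valves stand on the deck 80 mm apart along the head's y axis, 40 mm either side of the centre; which of them is bare varies. Nothing else on the deck stands up more than 1.5 mm.
- bare_valve: The bare valve stem, upright and fixed on the head: steel, 9 mm diameter, tip 52 mm above the deck, rising from a brass guide 13 mm in diameter and 9 mm high that tapers to the stem within 3 mm more. Origin on the stem's axis at deck level (100 mm above the bench), z up.
- dressed_valve: The finished valve next to it, fixed and solid: cup, compressed springs and retainer over its stem, 60 mm in diameter at the foot, 46 mm above that, stem tip 56 mm above the deck. Origin on its axis at deck level.
- cup: Spring cup, loose, lying open side up on the bench: a shallow steel dish 60 mm in outer diameter and 10 mm high with an upright outer wall, floor 3 mm thick with an 18 mm hole in its centre; inside, the floor is 52 mm across and the wall flares to 58 mm at the rim. Goes flat on the deck around the guide. Origin at the centre of its underside, z up; 60 g.
- inner_spring: Small valve spring, loose, standing on end: 27 mm outer and 20 mm inner diameter, 52 mm tall, dark steel wire. Rigid for this job. Stands on the cup's floor around stem and guide. Origin at the centre of its lower end, z up along its axis; 70 g.
- outer_spring: Large valve spring, loose, standing on end: 46 mm outer and 36 mm inner diameter, 60 mm tall, dark steel wire. Rigid for this job. Stands on the cup's floor, inside its rim, around the inner spring. Origin at the centre of its lower end, z up along its axis; 160 g.
- retainer: Spring retainer, loose, boss down on the bench: a steel disc 42 mm in diameter, 6 mm thick, with a 28 mm boss 6 mm high under it (12 mm in all) and a small dark tapered hole in the top. The boss goes inside the top of the outer spring, the disc lies on the spring's end; seated, its underside is 57 mm above the deck. Origin at the centre of the boss's underside, z up; 60 g.
- lube_tin: Bystander: round tin of assembly lube, 68 mm in diameter, 55 mm tall, standing. Origin at the centre of its underside.
- carton: Bystander: small closed cardboard carton, 85 by 120 by 60 mm high. Origin at the centre of its underside.
- spanner: Bystander: steel spanner 190 mm long and under 15 mm high, lying flat on the bench beyond the head. Origin under its middle, x along its length.
Not all that is in view belongs to the job. Leave any brown, purple or turquoise look-alike of the retainer alone.

How it is judged:
On the way, in this order (a step that is already met when the one before it is completed fails the run):
1. the spring cup lies flat on the deck around the bare stem's guide, let go (horizontal distance between cup and bare_valve below 0.005 m and z of cup in the frame of bare_valve between -0.0025 and 0.0025 m and angle between cup's own z axis and vertical below 0.08 rad and contact force between the fingers and cup below 0.2 N), for 0.2 s.
2. the inner spring stands in the seated cup around the stem, let go (horizontal distance between cup and bare_valve below 0.005 m and z of cup in the frame of bare_valve between -0.0025 and 0.0025 m and angle between each of cup, inner_spring's own z axis and vertical below 0.08 rad and horizontal distance between inner_spring and bare_valve below 0.007 m and z of inner_spring in the frame of bare_valve between 0.0005 and 0.0055 m and contact force between the fingers and inner_spring below 0.2 N), for 0.2 s.
3. the outer spring stands in the seated cup around the inner spring, let go (horizontal distance between cup and bare_valve below 0.005 m and z of cup in the frame of bare_valve between -0.0025 and 0.0025 m and angle between each of cup, inner_spring, outer_spring's own z axis and vertical below 0.08 rad and horizontal distance between inner_spring and bare_valve below 0.007 m and z of inner_spring in the frame of bare_valve between 0.0005 and 0.0055 m and horizontal distance between outer_spring and bare_valve below 0.008 m and z of outer_spring in the frame of bare_valve between 0.0005 and 0.0055 m and contact force between the fingers and outer_spring below 0.2 N), for 0.2 s.
At the end, for the whole second after the job is handed in: All four at rest on the bare stem: cup flat on the deck (within 5 mm of the stem axis), inner spring (7 mm) and outer spring (8 mm) on the cup floor, retainer on the outer spring with its boss inside (10 mm); each within 2.5 mm of its seated height and 0.08 rad of upright (horizontal distance between cup and bare_valve below 0.005 m and z of cup in the frame of bare_valve between -0.0025 and 0.0025 m and angle between each of cup, inner_spring, outer_spring, retainer's own z axis and vertical below 0.08 rad and linear speed of each of cup, inner_spring, outer_spring, retainer below 0.01 m/s and horizontal distance between inner_spring and bare_valve below 0.007 m and z of inner_spring in the frame of bare_valve between 0.0005 and 0.0055 m and horizontal distance between outer_spring and bare_valve below 0.008 m and z of outer_spring in the frame of bare_valve between 0.0005 and 0.0055 m and horizontal distance between retainer and bare_valve below 0.01 m and z of retainer in the frame of bare_valve between 0.0545 and 0.0595 m); the robot touches nothing.
It fails at once if the tin is moved more than 15 mm (distance of lube_tin from where it was at the start of the episode above 0.015 m).
It fails at once if the carton is moved more than 15 mm (distance of carton from where it was at the start of the episode above 0.015 m).
It fails at once if the spanner is moved more than 15 mm (distance of spanner from where it was at the start of the episode above 0.015 m).
It also fails if it takes over 102 s, if anything falls off the work surface, if the arm or the gripper's body presses on something with over 40 N, if the wrist force passes 120 N, or if a joint passes its speed limit or range.

## Working session

There is one attempt and no reset: what is moved stays moved. The work goes in short steps, Python scripts to look and compute and a tool call to move; the robot and the scene stay as the last step left them, time stands still between calls to the robot, and variables do not carry over. Pictures are saved under pics/ and viewed, at most 17 in all, crops included, and the job is handed in when it is done.

Besides the shell and the picture viewer there is one more tool, called after "Call:" as name(argument=value, ...) on one line, values as JSON. play_rows: Moves the arm, as the interface text tells. Its arguments: {"type":"object","properties":{"translation":{"type":"array","items":{"type":"array","items":{"type":"number"}}},"delta_rot":{"type":"array","items":{"type":"array","items":{"type":"number"}}},"grip":{"type":"array","items":{"type":"number"}},"squeeze":{"type":"number"}},"required":["translation","delta_rot","grip"]}

```bash
mkdir -p pics; ls
cat > h.py <<'E'
import numpy as np, cv2
from plant import r
from scipy.spatial.transform import Rotation as R
def ray(cam,uv,c=None):
    c=c or r.get_calibration(cam); K=np.array(c["intrinsics"]); 
    d=np.linalg.inv(K)@[uv[0],uv[1],1]; d=d[:2]; u=d.copy()
    for _ in range(20): u=d/(1+c["k1"]*(u@u))
    Rm=np.array(c["rotation"]); Rm=Rm if Rm.shape==(3,3) else R.from_quat(Rm).as_matrix()
    return np.array(c["eye"]), Rm@np.array([u[0],-u[1],-1])
def at(cam,uv,z,c=None):
    e,d=ray(cam,uv,c); return (e+d*(z-e[2])/d[2])
def proj(cam,P,c=None):
    c=c or r.get_calibration(cam); Rm=np.array(c["rotation"]); Rm=Rm if Rm.shape==(3,3) else R.from_quat(Rm).as_matrix()
    p=Rm.T@(np.array(P)-c["eye"]); u=np.array([p[0],-p[1]])/-p[2]; u=u*(1+c["k1"]*(u@u))
    return (np.array(c["intrinsics"])@[u[0],u[1],1])[:2]
def st():
    s=r.get_state(); print("t",round(s["clock"],2),"p",np.round(s["tool_pos"],4),"rot",np.round(s["eef_rot"],4),"F",np.round(s["contact_force"],1),"op",round(s["opening"],3),"ff",s["finger_force"]); return s
E
python3 - <<'E'
from h import *
st()
for c in("top","scene"):
    im=r.snapshot(c); cv2.imwrite(f"pics/{c}0.png",im)
    k=r.get_calibration(c); print(c,np.round(k["eye"],3),k["k1"],k["rotation"],k["intrinsics"])
    for n in["head","bare_valve","dressed_valve","cup","inner_spring","outer_spring","retainer","lube_tin","carton","spanner"]:
        print(n,[(np.round(d["point"],3).tolist(),round(d["confidence"],2),np.round(proj(c,d["point"],k)).tolist()) for d in r.look_for(c,n)])
E
```

```text
pics
t 0.0 p [ 0.2355 -0.5784  0.3019] rot [ 9.813e-01  1.922e-01 -3.000e-04 -9.000e-04] F [ 0.1 -0.2 -0.4] op 0.998 ff 0.0
top [ 0.486 -0.006  1.121] 0.010413366529642719 [ 0.02863523 -0.02408044 -0.69722121  0.715879  ] [[411.7037264    0.         318.60429815]
 [  0.         411.7037264  192.2317419 ]
 [  0.           0.           1.        ]]
head [([0.582, 0.012, 0.1], 0.61, [315.0, 184.0])]
bare_valve []
dressed_valve [([0.577, -0.023, 0.147], 0.71, [329.0, 185.0])]
cup [([0.454, 0.271, 0.006], 0.86, [218.0, 232.0])]
inner_spring [([0.609, -0.264, 0.033], 0.4, [420.0, 179.0])]
outer_spring [([0.597, 0.29, 0.046], 0.49, [210.0, 178.0])]
retainer [([0.502, -0.316, 0.012], 0.72, [437.0, 220.0]), ([0.522, -0.238, 0.013], 0.51, [408.0, 212.0]), ([0.43, -0.255, 0.015], 0.47, [414.0, 247.0]), ([0.35, -0.221, 0.014], 0.47, [401.0, 277.0]), ([0.437, -0.167, 0.009], 0.45, [381.0, 243.0])]
lube_tin [([0.523, 0.432, 0.056], 0.81, [152.0, 204.0])]
carton [([0.464, -0.445, 0.063], 0.74, [493.0, 236.0]), ([0.457, 0.272, 0.006], 0.53, [218.0, 231.0])]
spanner [([0.762, -0.048, 0.009], 0.84, [3
[... 587 characters left out ...]
61, [340.0, 159.0])]
inner_spring [([0.615, -0.265, 0.034], 0.51, [285.0, 300.0]), ([0.607, 0.282, 0.04], 0.26, [385.0, 164.0])]
outer_spring [([0.604, 0.283, 0.039], 0.54, [384.0, 163.0]), ([0.608, -0.033, 0.096], 0.18, [335.0, 216.0])]
retainer [([0.505, -0.318, 0.01], 0.71, [234.0, 300.0]), ([0.436, -0.17, 0.01], 0.63, [250.0, 245.0]), ([0.35, -0.225, 0.009], 0.55, [212.0, 246.0]), ([0.43, -0.257, 0.008], 0.47, [227.0, 268.0]), ([0.519, -0.241, 0.013], 0.47, [259.0, 279.0]), ([0.618, -0.266, 0.034], 0.46, [286.0, 301.0])]
lube_tin [([0.536, 0.416, 0.042], 0.78, [383.0, 134.0])]
carton [([0.477, -0.469, 0.062], 0.59, [174.0, 334.0])]
spanner [([0.769, -0.061, 0.012], 0.77, [384.0, 272.0])]
```

Run:
```python
import cv2
im=cv2.imread("pics/top0.png"); cv2.imwrite("pics/top0b.png",cv2.resize(im[100:300,130:530],None,fx=2,fy=2,interpolation=cv2.INTER_CUBIC))
c=im[195:295,370:470]; cv2.imwrite("pics/topret.png",cv2.resize(c,None,fx=6,fy=6,interpolation=cv2.INTER_CUBIC))
```

```text
(no output)
```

View pics/top0b.png

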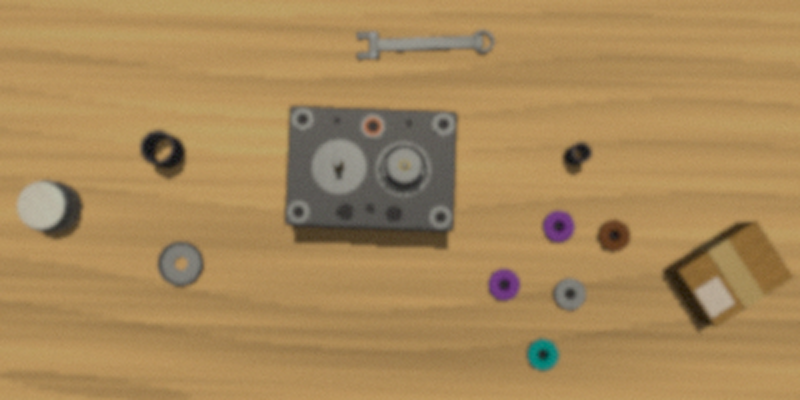

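View pics/topret.png

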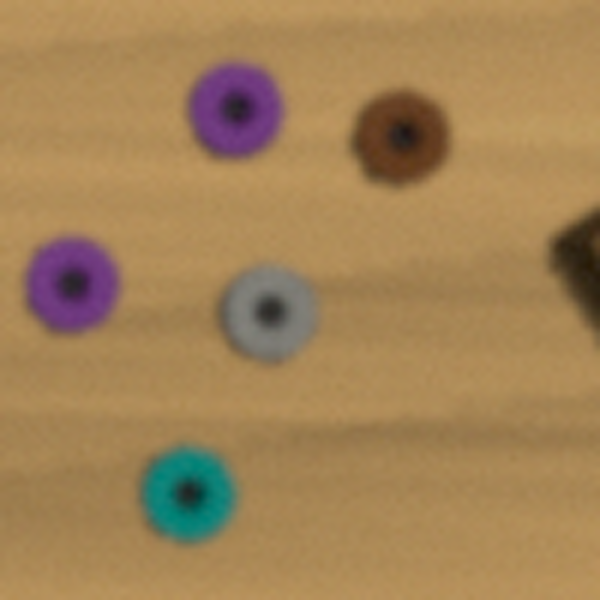

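View pics/scene0.png

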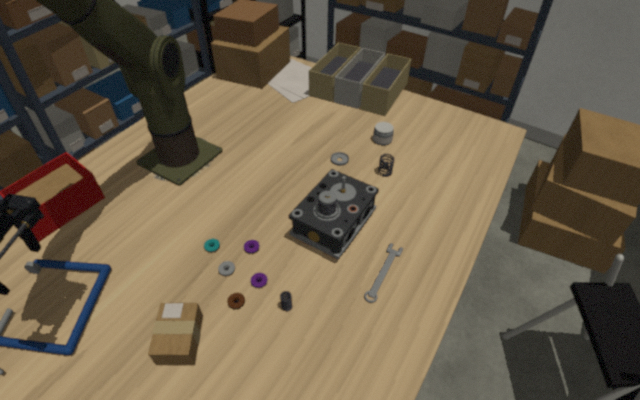

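The bare valve is the left one, a stem on a bright spot-face at about (300,183) full frame. The dressed valve is at about (332,183).

Retainer candidates, as top-image pixels:
- purple (409,213)
- brown (437,218)
- purple (382,242)
- steel-grey (415,247)
- turquoise (402,278)

The plain steel-grey one at (415,247), world about (0.43,-0.255), fits the description. The others are in the colours I was told to leave alone, and the crop confirms it.

Run:
```python
from h import *
s=r.get_state();k=r.get_calibration("wrist")
Rt=R.from_quat(s["eef_rot"]); Rc=R.from_quat(k["rotation"])
print("cam in tool",Rt.inv().apply(np.array(k["eye"])-s["tool_pos"]),"\n",np.round((Rt.inv()*Rc).as_matrix(),3),k["k1"],k["intrinsics"])
print("yaw",np.degrees(np.arctan2(*Rt.as_matrix()[[1,0],0])))
# head edges / yaw from silhouette
m=cv2.imread("pics/top0.png")
k=r.get_calibration("top")
for n in ["head","dressed_valve"]:
    for d in r.silhouettes("top",n)[:1]:
        p=np.argwhere(d["pixels"])[:,::-1].astype(np.float32)
        w=np.array([at("top",q,0.1,k)[:2] for q in p],np.float32); print(n,cv2.minAreaRect(w*1000),len(p))
print("stem base",at("top",(130+340/2,100+172/2),.12,k))
```

```text
cam in tool [ 0.07774145 -0.00046732 -0.08154165] 
 [[ 0.001  0.955  0.298]
 [ 1.    -0.001 -0.   ]
 [ 0.     0.298 -0.955]] -0.009140202289927743 [[293.02222635   0.         321.12654409]
 [  0.         293.02222635 204.94769812]
 [  0.           0.           1.        ]]
yaw 22.16465081283173
head ((582.3857421875, 11.141647338867188), (209.68112182617188, 150.88861083984375), 89.39533996582031) 4557
stem base [0.57484457 0.04767543 0.12      ]
```

Call:
play_rows(translation=[[0, 0, 0], [0, 0, 0], [0, 0, 0], [0, 0, 0], [0, 0, 0], [0, 0, 0], [0, 0, 0], [0.03, 0.015, 0], [0.05, 0.0275, 0], [0.05, 0.0275, 0], [0.05, 0.0275, 0], [0.05, 0.0275, 0], [0.05, 0.0275, 0], [0.05, 0.0275, 0], [0.05, 0.0275, 0], [0.05, 0.0275, 0], [0.05, 0.0275, 0], [0.05, 0.0275, 0], [0.05, 0.0275, 0], [0.05, 0.0275, 0]], delta_rot=[[0, 0, -9.7], [0, 0, -9.7], [0, 0, -9.7], [0, 0, -9.7], [0, 0, -9.7], [0, 0, -9.6], [0, 0, -9.7], [0, 0, 0], [0, 0, 0], [0, 0, 0], [0, 0, 0], [0, 0, 0], [0, 0, 0], [0, 0, 0], [0, 0, 0], [0, 0, 0], [0, 0, 0], [0, 0, 0], [0, 0, 0], [0, 0, 0]], grip=[1, 1, 1, 1, 1, 1, 1, 1, 1, 1, 1, 1, 1, 1, 1, 1, 1, 1, 1, 1])

```text
clock: 3.7
tool_pos: [0.5821, 0.0525, 0.3028]
eef_rot: [0.707, 0.707, 0.0, 0.0]
contact_force: [1.2, -0.6, -0.5]
opening: 1.002
finger_force: 0.0
```

Call:
play_rows(translation=[[0, 0, 0], [0, 0, 0]], delta_rot=[[0, 0, 0], [0, 0, 0]], grip=[1, 1])

```text
clock: 3.95
tool_pos: [0.5809, 0.0503, 0.3024]
eef_rot: [0.707, 0.707, -0.001, 0.0]
contact_force: [-0.3, -0.4, -0.2]
opening: 0.998
finger_force: 0.0
```

Run:
```python
from h import *
s=st(); k=r.get_calibration("wrist"); im=r.snapshot("wrist"); cv2.imwrite("pics/w1.png",im)
np.save("w1.npy",k,allow_pickle=True)
for P in [(.5821,.051,.152),(.5821,.051,.1)]: print(np.round(proj("wrist",P,k)))
for n in["bare_valve","dressed_valve"]: print(n,[(np.round(d["point"],4),round(d["confidence"],2),np.round(proj("wrist",d["point"],k))) for d in r.look_for("wrist",n)])
```

```text
t 3.95 p [0.5809 0.0503 0.3024] rot [ 7.074e-01  7.069e-01 -7.000e-04  2.000e-04] F [-0.3 -0.4 -0.2] op 0.998 ff 0.0
[322. 210.]
[322. 194.]
bare_valve [(array([ 0.4256, -0.2587,  0.0114]), 0.72, array([225., 365.])), (array([0.5744, 0.054 , 0.1327]), 0.7, array([314., 200.]))]
dressed_valve [(array([ 0.5821, -0.0163,  0.139 ]), 0.7, array([322., 273.]))]
```

View pics/w1.png

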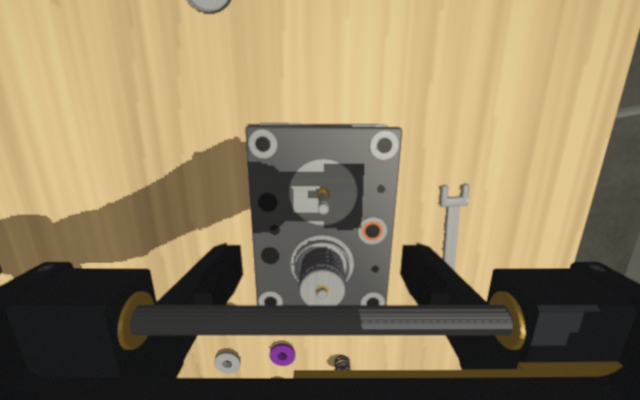

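Run:
```python
import cv2
im=cv2.imread("pics/w1.png")[150:230,273:373]; cv2.imwrite("pics/w1c.png",cv2.resize(im,None,fx=7,fy=7,interpolation=cv2.INTER_NEAREST))
```

```text
(no output)
```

View pics/w1c.png

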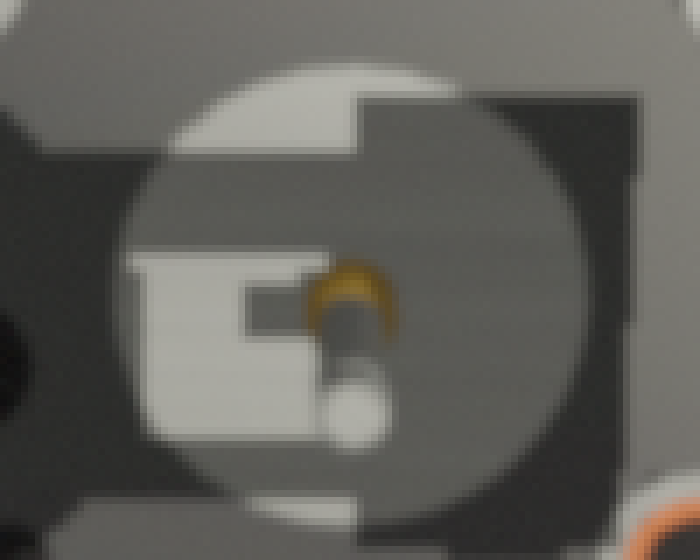

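Run:
```python
from h import *
k=np.load("w1.npy",allow_pickle=True).item()
print("tip",at("wrist",(323.4,208.9),.152,k),"ring",at("wrist",(322.8,191.8),.1005,k))
print("tip top-cam", [at("top",(130+u/2-.5,100+v/2-.5),.152) for u,v in [(340,163)]])
```

```text
tip [0.58300797 0.05217643 0.152     ] ring [0.58277191 0.05323959 0.1005    ]
tip top-cam [array([0.58383944, 0.04751033, 0.152     ])]
```

Call:
play_rows(translation=[[0.044, -0.025, 0.01], [0.044, -0.025, 0.01], [0.044, -0.025, 0.02], [0.044, -0.025, 0.03], [0.044, -0.025, 0.03], [0, 0, 0], [0, 0, 0], [0, 0, 0]], delta_rot=[[0, 0, 0], [0, 0, 0], [0, 0, 0], [0, 0, 0], [0, 0, 0], [0, 0, 0], [0, 0, 0], [0, 0, 0]], grip=[1, 1, 1, 1, 1, 1, 1, 1])

```text
clock: 5.1
tool_pos: [0.4579, 0.269, 0.2033]
eef_rot: [0.709, 0.705, 0.0, 0.001]
contact_force: [0.8, 0.3, -0.2]
opening: 1.002
finger_force: 0.0
```

```bash
cat >> h.py <<'E'
def ell(m):
    c=max(cv2.findContours(m.astype(np.uint8),0,cv2.CHAIN_APPROX_NONE)[0],key=len)
    return cv2.fitEllipse(cv2.convexHull(c)), cv2.boundingRect(c)
E
python3 - <<'E'
from h import *
s=st(); k=r.get_calibration("wrist"); im=r.snapshot("wrist"); cv2.imwrite("pics/w2.png",im)
print(r.look_for("wrist","cup"))
for d in r.silhouettes("wrist","cup"):
    e,b=ell(d["pixels"]); print(d["confidence"],e,b,at("wrist",e[0],.007,k))
b=im[max(0,b[1]-10):b[1]+b[3]+10,b[0]-10:b[0]+b[2]+10]; print(b.shape); cv2.imwrite("pics/w2c.png",cv2.resize(b,None,fx=5,fy=5))
E
```

```text
t 5.1 p [0.4579 0.269  0.2033] rot [7.087e-01 7.055e-01 4.000e-04 8.000e-04] F [ 0.8  0.3 -0.2] op 1.002 ff 0.0
[{'point': [0.4547, 0.2657, 0.0086], 'confidence': 0.98}]
0.72 ((318.1222839355469, 196.5355224609375), (59.60459899902344, 60.77194595336914), 104.00387573242188) (288, 167, 62, 60) [0.45556559 0.26871195 0.007     ]
(80, 82, 3)
```

View pics/w2c.png

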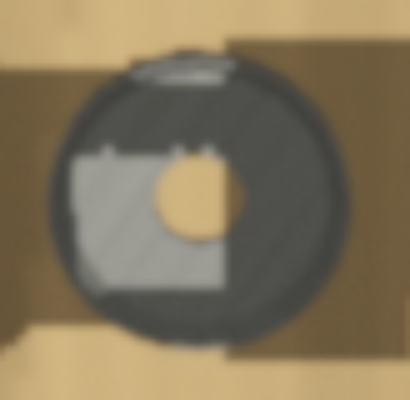

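Call:
play_rows(translation=[[0, -0.0024, 0.03], [0, 0, 0.04], [0, 0, 0.04], [0, 0, 0.017], [0, 0, 0.01], [0, 0, 0], [0, 0, 0]], delta_rot=[[0, 0, 0], [0, 0, 0], [0, 0, 0], [0, 0, 0], [0, 0, 0], [0, 0, 0], [0, 0, 0]], grip=[1, 1, 1, 1, 1, 1, 1])

```text
clock: 6.12
tool_pos: [0.4544, 0.2711, 0.0663]
eef_rot: [0.708, 0.707, 0.001, 0.0]
contact_force: [0.9, -0.4, 0.9]
opening: 1.007
finger_force: 0.0
```

Call:
play_rows(translation=[[0, 0, 0], [0, 0, 0], [0, 0, 0], [0, 0, 0], [0, 0, 0], [0, 0, 0]], delta_rot=[[0, 0, 0], [0, 0, 0], [0, 0, 0], [0, 0, 0], [0, 0, 0], [0, 0, 0]], grip=[0.2, 0.2, 0.2, 0.2, 0.2, 0.2], squeeze=20)

```text
clock: 6.88
tool_pos: [0.4541, 0.2711, 0.0659]
eef_rot: [0.707, 0.707, 0.0, 0.0]
contact_force: [-0.2, 0.9, 3.9]
opening: 0.688
finger_force: 19.9
```

Call:
play_rows(translation=[[0, 0, -0.01], [0, 0, -0.03], [0, 0, -0.05], [0, 0, -0.05], [0, 0, -0.04], [-0.03, 0.018, 0], [-0.045, 0.027, 0], [-0.045, 0.027, 0], [-0.045, 0.027, 0], [-0.036, 0.021, 0], [-0.015, 0.009, 0], [0, 0, 0], [0, 0, 0], [0, 0, 0]], delta_rot=[[0, 0, 0], [0, 0, 0], [0, 0, 0], [0, 0, 0], [0, 0, 0], [0, 0, 0], [0, 0, 0], [0, 0, 0], [0, 0, 0], [0, 0, 0], [0, 0, 0], [0, 0, 0], [0, 0, 0], [0, 0, 0]], grip=[0.2, 0.2, 0.2, 0.2, 0.2, 0.2, 0.2, 0.2, 0.2, 0.2, 0.2, 0.2, 0.2, 0.2])

```text
clock: 8.62
tool_pos: [0.582, 0.0572, 0.2459]
eef_rot: [0.706, 0.708, 0.0, -0.0]
contact_force: [-0.5, 0.7, -0.5]
opening: 0.682
finger_force: 19.9
```

Run:
```python
from h import *
s=st(); k=r.get_calibration("wrist"); print(k["eye"]); im=r.snapshot("wrist"); cv2.imwrite("pics/w3.png",im); np.save("w3.npy",k,allow_pickle=True)
for d in r.silhouettes("wrist","cup"):
    e,b=ell(d["pixels"]); print(d["confidence"],e,b)
print([(d["point"],d["confidence"]) for n in("cup","bare_valve") for d in r.look_for("wrist",n)])
b=im[180:330,220:420]; cv2.imwrite("pics/w3c.png",cv2.resize(b,None,fx=4,fy=4))
```

```text
t 8.62 p [0.582  0.0572 0.2459] rot [ 7.061e-01  7.081e-01  2.000e-04 -5.000e-04] F [-0.5  0.7 -0.5] op 0.682 ff 19.93897177395411
[0.58200844 0.13503508 0.32752524]
0.73 ((320.7569885253906, 265.5361633300781), (100.5909652709961, 114.20247650146484), 88.4691162109375) (265, 215, 113, 91)
[([0.5835, 0.0564, 0.1856], 0.81), ([0.5771, 0.0586, 0.105], 0.46)]
```

View pics/w3c.png

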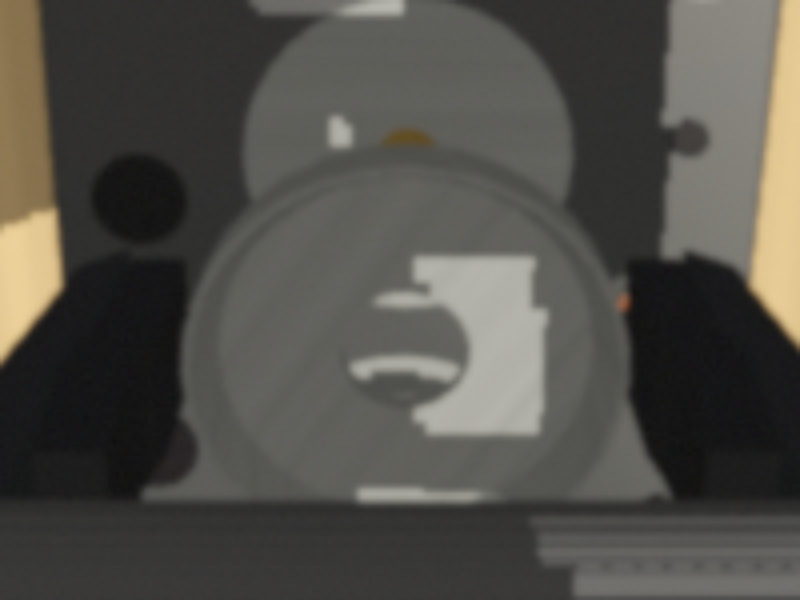

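Run:
```python
from h import *
k1=np.load("w1.npy",allow_pickle=True).item();k=np.load("w3.npy",allow_pickle=True).item()
c=lambda u,v:(273+u/7-.5,150+v/7-.5)
print("D",at("wrist",c(592,296),.1005,k1)[0]-at("wrist",c(112,296),.1005,k1)[0],at("wrist",c(352,65),.1005,k1)[1],at("wrist",c(352,527),.1005,k1)[1])
f=lambda u,v:(220+u/4-.5,180+v/4-.5)
print("spot",at("wrist",f(243,150),.1005,k),at("wrist",f(573,150),.1005,k),at("wrist",f(408,-2),.1005,k), "guide top edge",at("wrist",f(408,128),.109,k))
for z in(.180,.181,.183):print("hole",at("wrist",f(407,350),z,k))
print("floor hole top/bot",at("wrist",f(407,293),.183,k),at("wrist",f(407,408),.183,k))
print("rim",at("wrist",(321,265.5),.190,k), at("wrist",f(182,350),.19,k)-at("wrist",f(630,350),.19,k),at("wrist",f(406,145),.19,k))
```

```text
D 0.0685456522570862 0.08620450838994156 0.01793422439494051
spot [0.54869195 0.05383798 0.1005    ] [0.61652079 0.05406502 0.1005    ] [0.58248632 0.08579299 0.1005    ] guide top edge [0.58256622 0.06157918 0.109     ]
hole [0.58236799 0.05238201 0.18      ]
hole [0.58236555 0.05294228 0.181     ]
hole [0.58236067 0.0540628  0.183     ]
floor hole top/bot [0.58233019 0.06276802 0.183     ] [0.58239274 0.04490459 0.183     ]
rim [0.58220912 0.05886902 0.19      ] [-0.05899009 -0.00019674  0.        ] [0.58211919 0.08657686 0.19      ]
```

Run:
```python
from h import *
P=[]
for i in range(3):
    s=r.get_state(); P.append(s["tool_pos"]); k=r.get_calibration("wrist"); im=r.snapshot("wrist")
print(np.round(P,4)); k["eye"]=np.array(k["eye"])-P[-1]+np.mean(P,0); np.save("w4.npy",k,allow_pickle=True); cv2.imwrite("pics/w4.png",im)
b=cv2.resize(im[170:330,240:400],None,fx=5,fy=5,interpolation=cv2.INTER_CUBIC)[:600]
b=(255*(b/255.)**.5).astype(np.uint8)
b=cv2.resize(im[175:300,240:400],None,fx=4.8,fy=4.8,interpolation=cv2.INTER_CUBIC); b=(255*(b/255.)**.5).astype(np.uint8)
def circ(x,y,z,rad,col):
    q=[(np.array(proj("wrist",(x+rad*np.cos(a),y+rad*np.sin(a),z),k))+.5-[240,175])*4.8 for a in np.linspace(0,6.28,60)]
    cv2.polylines(b,[np.int32(q)],True,col,1)
y=.0545
x=.5823
circ(x,y,.190,.030,(0,0,255)); circ(x,y,.183,.009,(0,0,255)); circ(x,y,.19,.029,(0,255,255))
circ(.5826,.0518,.1005,.0342,(0,255,0)); circ(.5826,.0518,.100,.0065,(0,255,0))
cv2.imwrite("pics/w4c.png",b)
```

```text
[[0.5826 0.0557 0.2458]
 [0.5826 0.0554 0.2457]
 [0.5827 0.0553 0.2457]]
```

View pics/w4c.png

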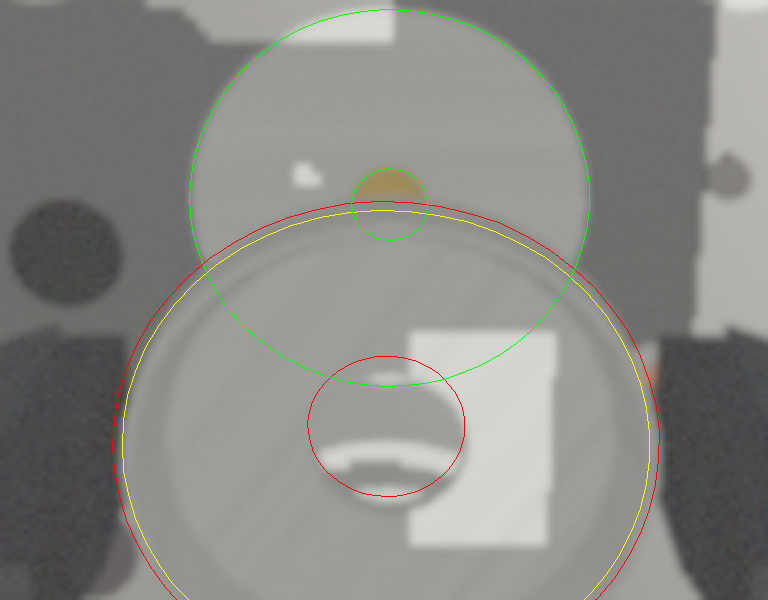

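Call:
play_rows(translation=[[-0.0012, 0.0002, 0], [0, 0, 0.02], [0, 0, 0.025], [0, 0, 0.015], [0, 0, 0.006], [0, 0, 0.006], [0, 0, 0.004], [0, 0, 0.003], [0, 0, 0], [0, 0, 0]], delta_rot=[[0, 0, 0], [0, 0, 0], [0, 0, 0], [0, 0, 0], [0, 0, 0], [0, 0, 0], [0, 0, 0], [0, 0, 0], [0, 0, 0], [0, 0, 0]], grip=[0.2, 0.2, 0.2, 0.2, 0.2, 0.2, 0.2, 0.2, 0.2, 0.2])

```text
clock: 10.22
tool_pos: [0.5831, 0.0538, 0.1669]
eef_rot: [0.707, 0.707, 0.0, 0.0]
contact_force: [0.4, -0.0, -1.4]
opening: 0.682
finger_force: 19.9
```

Call:
play_rows(translation=[[0, 0, 0], [0, 0, 0], [0, 0, 0], [0, 0, -0.02], [0, 0, -0.04], [0, 0, -0.05], [0, 0, -0.02], [0, 0, 0], [0, 0, 0], [0, 0, 0]], delta_rot=[[0, 0, 0], [0, 0, 0], [0, 0, 0], [0, 0, 0], [0, 0, 0], [0, 0, 0], [0, 0, 0], [0, 0, 0], [0, 0, 0], [0, 0, 0]], grip=[1, 1, 1, 1, 1, 1, 1, 1, 1, 1])

```text
clock: 11.48
tool_pos: [0.5824, 0.0535, 0.2953]
eef_rot: [0.707, 0.707, -0.001, -0.001]
contact_force: [-0.4, 0.1, 0.1]
opening: 0.997
finger_force: 0.0
```

Run:
```python
from h import *
P=[]
for i in range(3):
    s=r.get_state(); P.append(s["tool_pos"]); k=r.get_calibration("wrist"); im=r.snapshot("wrist")
print(np.round(P,4),s["clock"]); np.save("w5.npy",k,allow_pickle=True); cv2.imwrite("pics/w5.png",im)
for d in r.silhouettes("wrist","cup"):
    e,b=ell(d["pixels"]); print(d["confidence"],e,b,at("wrist",e[0],.107,k))
b=cv2.resize(im[140:260,260:390],None,fx=5,fy=5,interpolation=cv2.INTER_CUBIC); b=(255*(b/255.)**.6).astype(np.uint8)
cv2.imwrite("pics/w5c.png",b)
```

```text
[[0.5824 0.0535 0.2953]
 [0.5825 0.0536 0.2954]
 [0.5826 0.0537 0.2956]] 11.575
0.66 ((322.4148864746094, 200.45701599121094), (61.82088851928711, 63.22705841064453), 85.19579315185547) (291, 170, 63, 62) [0.58380702 0.05165254 0.107     ]
```

View pics/w5c.png

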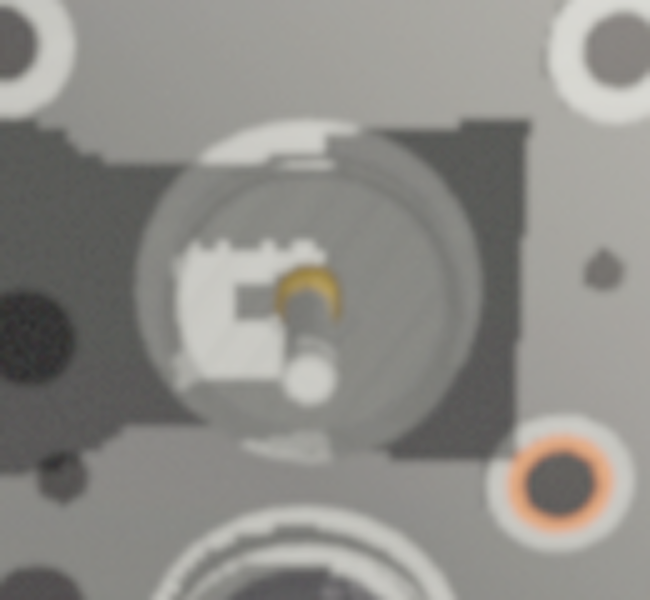

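Call:
play_rows(translation=[[-0.03, 0.003, 0], [-0.045, 0.004, 0], [-0.045, 0.004, 0], [-0.045, 0.004, 0.01], [-0.045, 0.004, 0.02], [-0.045, 0.004, 0.02], [-0.045, 0.005, 0.01], [-0.015, 0.002, 0], [0, 0, 0], [0, 0, 0], [0, 0, 0]], delta_rot=[[0, 0, 0], [0, 0, 0], [0, 0, 0], [0, 0, 0], [0, 0, 0], [0, 0, 0], [0, 0, 0], [0, 0, 0], [0, 0, 0], [0, 0, 0], [0, 0, 0]], grip=[1, 1, 1, 1, 1, 1, 1, 1, 1, 1, 1])

```text
clock: 13.05
tool_pos: [0.6133, -0.259, 0.2374]
eef_rot: [0.706, 0.708, 0.001, -0.0]
contact_force: [0.0, 0.4, 0.5]
opening: 1.002
finger_force: 0.0
```

```bash
cat >> h.py <<'E'
def look(name,n=4):
    for i in range(n): s=r.get_state(); k=r.get_calibration("wrist"); im=r.snapshot("wrist")
    st(); cv2.imwrite(f"pics/{name}.png",im); np.save(name+".npy",k,allow_pickle=True); return im,k
E
python3 - <<'E'
from h import *
k5=np.load("w5.npy",allow_pickle=True).item(); print("stem tip",at("wrist",(321.5,215.3),.152,k5), "cup ring", at("wrist",(260+308.5/5-.5,140+291/5-.5),.1035,k5))
im,k=look("w6")
print([(np.round(d["point"],4),d["confidence"]) for d in r.look_for("wrist","inner_spring")])
for d in r.silhouettes("wrist","inner_spring")[:1]:
    e,b=ell(d["pixels"]); print(d["confidence"],e,b)
x,y=int(b[0]+b[2]/2),int(b[1]+b[3]/2); x0,y0=x-35,y-35; print(x0,y0)
q=cv2.resize(im[y0:y0+70,x0:x0+70],None,fx=8,fy=8,interpolation=cv2.INTER_CUBIC); q=(255*(q/255.)**.5).astype(np.uint8); cv2.imwrite("pics/w6c.png",q)
E
```

```text
stem tip [0.58293809 0.05237536 0.152     ] cup ring [0.58263453 0.05340727 0.1035    ]
t 13.25 p [ 0.613  -0.2606  0.237 ] rot [7.070e-01 7.072e-01 1.000e-04 1.000e-04] F [0.2 0.8 0.5] op 1.005 ff 0.0
[(array([ 0.6139, -0.2639,  0.0336]), 0.59)]
0.96 ((322.36077880859375, 194.506591796875), (27.821836471557617, 37.625667572021484), 2.039752721786499) (309, 176, 28, 37)
288 159
```

View pics/w6c.png

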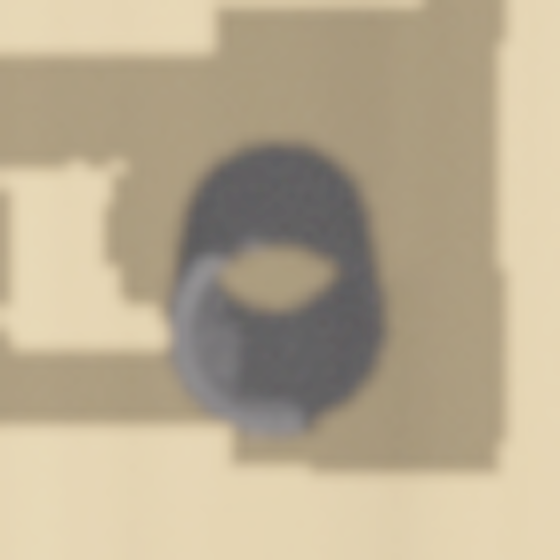

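Run:
```python
from h import *
k=np.load("w6.npy",allow_pickle=True).item()
f=lambda u,v:(288+u/8-.5,159+v/8-.5)
a=at("wrist",f(277,435),.052,k);b=at("wrist",f(278,142),0.0,k);l=at("wrist",f(170,330),.052,k);q=at("wrist",f(384,330),.052,k)
print(k["eye"],a,a[1]+.0135,b,b[1]-.0135,(l+q)/2,q[0]-l[0])
```

```text
[ 0.61310601 -0.18231532  0.3186381 ] [ 0.61441298 -0.27359903  0.052     ] -0.26009903137304197 [ 0.6147033  -0.24862058  0.        ] -0.2621205793722662 [ 0.61438192 -0.26045112  0.052     ] 0.0253617641650562
```

Call:
play_rows(translation=[[-0.0006, 0.0014, 0.03], [0, 0, 0.045], [0, 0, 0.045], [0, 0, 0.025], [0, 0, 0.008], [0, 0, 0], [0, 0, 0], [0, 0, 0], [0, 0, 0], [0, 0, 0], [0, 0, 0]], delta_rot=[[0, 0, 0], [0, 0, 0], [0, 0, 0], [0, 0, 0], [0, 0, 0], [0, 0, 0], [0, 0, 0], [0, 0, 0], [0, 0, 0], [0, 0, 0], [0, 0, 0]], grip=[0.5, 0.3, 0.2, 0.1, 0.1, 0.1, -0.6, -0.6, -0.6, -0.6, -0.6])

```text
clock: 14.72
tool_pos: [0.6147, -0.2621, 0.0848]
eef_rot: [0.707, 0.707, 0.0, 0.001]
contact_force: [-0.7, 0.6, 6.3]
opening: 0.309
finger_force: 20.0
```

Call:
play_rows(translation=[[0, 0, -0.01], [0, 0, -0.035], [0, 0, -0.05], [0, 0, -0.05], [0, 0, -0.04], [0.025, -0.003, 0], [0.045, -0.0045, 0], [0.045, -0.0045, 0], [0.045, -0.0045, 0], [0.045, -0.0045, 0], [0.045, -0.0045, 0], [0.045, -0.0045, 0], [0.018, -0.0017, 0], [0, 0, 0], [0, 0, 0], [0, 0, 0], [0, 0, 0]], delta_rot=[[0, 0, 0], [0, 0, 0], [0, 0, 0], [0, 0, 0], [0, 0, 0], [0, 0, 0], [0, 0, 0], [0, 0, 0], [0, 0, 0], [0, 0, 0], [0, 0, 0], [0, 0, 0], [0, 0, 0], [0, 0, 0], [0, 0, 0], [0, 0, 0], [0, 0, 0]], grip=[-0.6, -0.6, -0.6, -0.6, -0.6, -0.6, -0.6, -0.6, -0.6, -0.6, -0.6, -0.6, -0.6, -0.6, -0.6, -0.6, -0.6])

```text
clock: 16.85
tool_pos: [0.5828, 0.0498, 0.2686]
eef_rot: [0.708, 0.706, -0.0, 0.0]
contact_force: [-0.2, -0.8, -1.2]
opening: 0.305
finger_force: 20.0
```

Run:
```python
from h import *
im,k=look("w7")
b=im[170:330,240:400].copy(); b=cv2.resize(b,None,fx=3.75,fy=3.75,interpolation=cv2.INTER_CUBIC); b=(255*(b/255.)**.5).astype(np.uint8)
z0=.267-.0848
def circ(x,y,z,rad,col):
    q=[(np.array(proj("wrist",(x+rad*np.cos(a),y+rad*np.sin(a),z),k))+.5-[240,170])*3.75 for a in np.linspace(0,6.28,60)]
    cv2.polylines(b,[np.int32(q)],True,col,1)
z0=r.get_state()["tool_pos"][2]-.0848
x,y=r.get_state()["tool_pos"][:2]
circ(x,y,z0,.0135,(0,0,255)); circ(x,y,z0+.052,.0135,(0,0,255))
circ(.583,.0523,.1005,.0342,(0,255,0)); circ(.583,.0523,.11,.030,(0,255,0))
cv2.imwrite("pics/w7c.png",b)
```

```text
t 17.05 p [0.5828 0.0509 0.2687] rot [ 7.075e-01  7.067e-01 -0.000e+00  1.000e-04] F [-0.3  0.4 -1. ] op 0.304 ff 19.99991585762473
```

View pics/w7c.png

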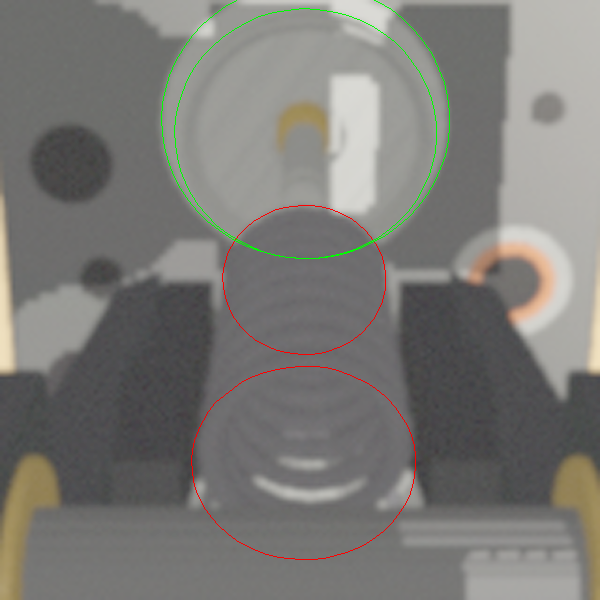

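Call:
play_rows(translation=[[0.0012, -0.0004, 0], [0, 0, 0.02], [0, 0, 0.025], [0, 0, 0.015], [0, 0, 0.01], [0, 0, 0.006], [0, 0, 0.004], [0, 0, 0], [0, 0, 0]], delta_rot=[[0, 0, 0], [0, 0, 0], [0, 0, 0], [0, 0, 0], [0, 0, 0], [0, 0, 0], [0, 0, 0], [0, 0, 0], [0, 0, 0]], grip=[-0.6, -0.6, -0.6, -0.6, -0.6, -0.6, -0.6, -0.6, -0.6])

```text
clock: 18.18
tool_pos: [0.5826, 0.0524, 0.1891]
eef_rot: [0.707, 0.707, 0.0, 0.0]
contact_force: [0.2, -0.7, -0.7]
opening: 0.305
finger_force: 20.0
```

Call:
play_rows(translation=[[0, 0, 0.001], [0, 0, 0], [0, 0, 0], [0, 0, 0], [0, 0, 0], [0, 0, -0.02], [0, 0, -0.04], [0, 0, -0.04], [0.03, 0.003, -0.005], [0.045, 0.003, 0], [0.045, 0.003, 0], [0.045, 0.003, 0], [0.045, 0.003, 0], [0.02, 0.002, 0], [0, 0, 0], [0, 0, 0], [0, 0, 0]], delta_rot=[[0, 0, 0], [0, 0, 0], [0, 0, 0], [0, 0, 0], [0, 0, 0], [0, 0, 0], [0, 0, 0], [0, 0, 0], [0, 0, 0], [0, 0, 0], [0, 0, 0], [0, 0, 0], [0, 0, 0], [0, 0, 0], [0, 0, 0], [0, 0, 0], [0, 0, 0]], grip=[-0.6, 0.2, 0.2, 0.2, 0.2, 0.5, 0.8, 1, 1, 1, 1, 1, 1, 1, 1, 1, 1])

```text
clock: 20.3
tool_pos: [0.6001, 0.2799, 0.2927]
eef_rot: [0.708, 0.706, -0.001, 0.001]
contact_force: [0.1, 0.8, -0.6]
opening: 0.998
finger_force: 0.0
```

Run:
```python
from h import *
im,k=look("w8")
for d in r.silhouettes("wrist","outer_spring")[:1]:
    m=d["pixels"]; e,b=ell(m); print(d["confidence"],e,b)
x0,y0,w,h=b; cx=x0+(w-1)/2
a=at("wrist",(cx,y0+h-.5),.060,k); c=at("wrist",(cx,y0-.5),0,k)
# width profile
rows=m.sum(1); v=np.argmax(rows); xs=np.where(m[v])[0]; l=at("wrist",(xs[0]-.5,v),.06,k);q=at("wrist",(xs[-1]+.5,v),.06,k)
print("y top",a[1]+.023,"y bot",c[1]-.023,"x",(l[0]+q[0])/2,q[0]-l[0])
# scene check of inner spring on the stem
s=r.snapshot("scene"); cv2.imwrite("pics/s8.png",s)
print([(np.round(d["point"],3),d["confidence"]) for d in r.look_for("scene","inner_spring")])
a=cv2.resize(s[160:235,300:385],None,fx=5,fy=5,interpolation=cv2.INTER_CUBIC); g=cv2.resize(im[y0-8:y0+67,x0-10:x0+75],None,fx=5,fy=5)
cv2.imwrite("pics/c8.png",(255*(np.vstack([a,g])[:, :]/255.)**.6).astype(np.uint8)[:,:] if False else (255*(np.hstack([a,g[:a.shape[0],:375]])/255.)**.6).astype(np.uint8))
print(x0-10,y0-8)
```

```text
t 20.5 p [0.5997 0.2815 0.2928] rot [ 7.077e-01  7.065e-01 -1.000e-04  2.000e-04] F [-0.   0.3  0.2] op 1.003 ff 0.0
0.77 ((326.437255859375, 173.8303985595703), (40.93134689331055, 47.23576354980469), 179.47149658203125) (307, 150, 41, 48)
y top 0.2923895448324856 y bot 0.29234317700354345 x 0.6060858486752625 0.04393399825829725
[(array([0.587, 0.045, 0.135]), 0.51)]
297 142
```

View pics/c8.png

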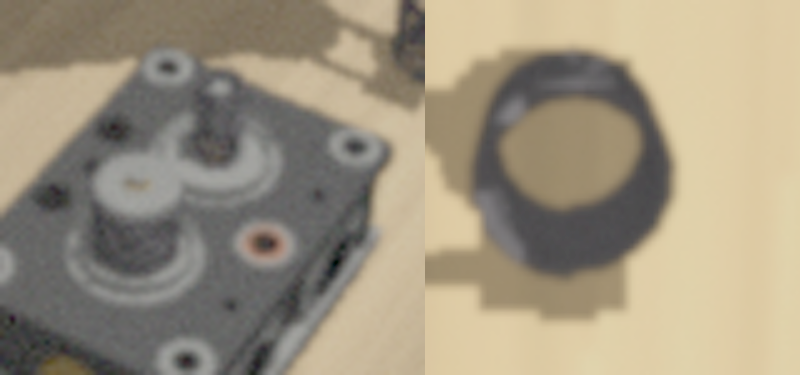

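Call:
play_rows(translation=[[0.0105, 0.0062, 0.02], [0, 0, 0.05], [0, 0, 0.05], [0, 0, 0.05], [0, 0, 0.025], [0, 0, 0.01], [0, 0, 0.006], [0, 0, 0], [0, 0, 0]], delta_rot=[[0, 0, 0], [0, 0, 0], [0, 0, 0], [0, 0, 0], [0, 0, 0], [0, 0, 0], [0, 0, 0], [0, 0, 0], [0, 0, 0]], grip=[1, 0.9, 0.7, 0.7, 0.7, 0.7, 0.7, 0.7, 0.7])

```text
clock: 21.78
tool_pos: [0.6063, 0.2932, 0.0828]
eef_rot: [0.707, 0.707, 0.001, 0.0]
contact_force: [-0.1, -0.1, 0.6]
opening: 0.852
finger_force: 0.0
```

Run:
```python
from h import *
im,k=look("w9",3)
```

```text
t 21.93 p [0.6061 0.293  0.0826] rot [7.074e-01 7.068e-01 7.000e-04 2.000e-04] F [-0.9 -0.   0.1] op 0.853 ff 0.0
```

Call:
play_rows(translation=[[0, 0, 0], [0, 0, 0], [0, 0, 0], [0, 0, 0], [0, 0, -0.01], [0, 0, -0.04], [0, 0, -0.05], [0, 0, -0.05], [0, 0, -0.04], [-0.025, -0.0025, 0], [-0.045, -0.0045, 0], [-0.045, -0.0045, 0], [-0.045, -0.0045, 0], [-0.045, -0.0045, 0], [-0.03, -0.0025, 0], [-0.005, 0, 0], [0, 0, 0], [0, 0, 0], [0, 0, 0]], delta_rot=[[0, 0, 0], [0, 0, 0], [0, 0, 0], [0, 0, 0], [0, 0, 0], [0, 0, 0], [0, 0, 0], [0, 0, 0], [0, 0, 0], [0, 0, 0], [0, 0, 0], [0, 0, 0], [0, 0, 0], [0, 0, 0], [0, 0, 0], [0, 0, 0], [0, 0, 0], [0, 0, 0], [0, 0, 0]], grip=[0, 0, 0, 0, 0, 0, 0, 0, 0, 0, 0, 0, 0, 0, 0, 0, 0, 0, 0])

```text
clock: 24.3
tool_pos: [0.5825, 0.0545, 0.2718]
eef_rot: [0.707, 0.708, 0.0, -0.0]
contact_force: [0.4, -0.3, -1.1]
opening: 0.521
finger_force: 20.0
```

Run:
```python
from h import *
im,k=look("w10",4)
b=im[170:330,240:400].copy(); b=cv2.resize(b,None,fx=3.75,fy=3.75,interpolation=cv2.INTER_CUBIC); b=(255*(b/255.)**.5).astype(np.uint8)
def circ(x,y,z,rad,col):
    q=[(np.array(proj("wrist",(x+rad*np.cos(a),y+rad*np.sin(a),z),k))+.5-[240,170])*3.75 for a in np.linspace(0,6.28,60)]
    cv2.polylines(b,[np.int32(q)],True,col,1)
x,y,z=r.get_state()["tool_pos"]; z0=z-.0827
circ(x,y-.0006,z0,.023,(0,0,255)); circ(x,y-.0006,z0+.06,.023,(0,0,255))
circ(.5827,.0523,.11,.030,(0,255,0)); circ(.5827,.0523,.155,.0135,(0,255,0))
cv2.imwrite("pics/w10c.png",b)
```

```text
t 24.5 p [0.5825 0.0533 0.2717] rot [ 0.7071  0.7071  0.     -0.    ] F [-0.8 -0.3 -2. ] op 0.519 ff 19.972152654154343
```

View pics/w10c.png

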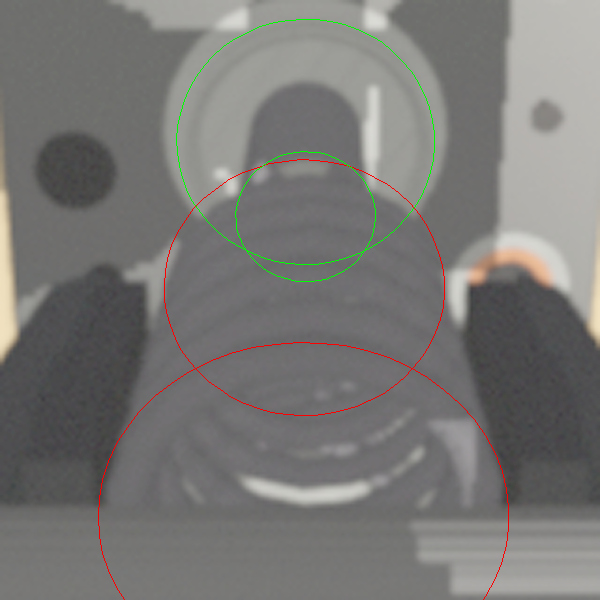

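Run:
```python
from h import *
k=np.load("w10.npy",allow_pickle=True).item()
f=lambda u,v:(240+u/3.75-.5,170+v/3.75-.5)
a=at("wrist",f(306,82),.103,k); print("inner base y",a[1]-.0135,"x",a[0]); print("x sides z~.13",at("wrist",f(247,140),.125,k)[0],at("wrist",f(365,140),.125,k)[0])
z=.2717-.0827
for v in(160,170,176): print("outer far",v,at("wrist",f(305,v),z,k)[1]-.023)
print("ringx",at("wrist",f(163,130),.11,k)[0],at("wrist",f(447,130),.11,k)[0],"(spot face)")
```

```text
inner base y 0.05236464105892795 x 0.5827804233054396
x sides z~.13 0.5699141068730065 0.5956431530244818
outer far 160 0.05269899001590272
outer far 170 0.05102824092859309
outer far 176 0.050021163354523994
ringx 0.5496491111015394 0.6154638565575722 (spot face)
```

Call:
play_rows(translation=[[0.0006, 0.0003, 0], [0, 0, 0.02], [0, 0, 0.015], [0, 0, 0.02], [0, 0, 0.015], [0, 0, 0.008], [0, 0, 0.005], [0, 0, 0.002], [0, 0, 0], [0, 0, 0]], delta_rot=[[0, 0, 0], [0, 0, 0], [0, 0, 0], [0, 0, 0], [0, 0, 0], [0, 0, 0], [0, 0, 0], [0, 0, 0], [0, 0, 0], [0, 0, 0]], grip=[0, 0, 0, 0, 0, 0, 0, 0, 0, 0])

```text
clock: 25.75
tool_pos: [0.583, 0.0535, 0.1871]
eef_rot: [0.707, 0.707, 0.0, 0.0]
contact_force: [1.1, -0.2, -1.2]
opening: 0.517
finger_force: 20.0
```

Call:
play_rows(translation=[[0, 0, 0.001], [0, 0, 0], [0, 0, 0], [0, 0, 0], [0, 0, 0], [0, 0, -0.02], [0, 0, -0.04], [0, 0, -0.04], [-0.03, -0.015, -0.005], [-0.04, -0.02, 0], [-0.045, -0.022, 0], [-0.045, -0.022, 0], [-0.045, -0.022, 0.01], [-0.045, -0.022, 0.02], [-0.045, -0.022, 0.02], [-0.015, -0.008, 0.01], [0, 0, 0], [0, 0, 0], [0, 0, 0]], delta_rot=[[0, 0, 0], [0, 0, 0], [0, 0, 0], [0, 0, 0], [0, 0, 0], [0, 0, 0], [0, 0, 0], [0, 0, 0], [0, 0, 0], [0, 0, 0], [0, 0, 0], [0, 0, 0], [0, 0, 0], [0, 0, 0], [0, 0, 0], [0, 0, 0], [0, 0, 0], [0, 0, 0], [0, 0, 0]], grip=[0, 0.6, 0.6, 0.6, 0.6, 0.6, 0.6, 0.6, 0.6, 0.4, 0.4, 0.4, 0.4, 0.4, 0.4, 0.4, 0.4, 0.4, 0.4])

```text
clock: 28.12
tool_pos: [0.431, -0.2548, 0.2315]
eef_rot: [0.706, 0.708, 0.001, 0.001]
contact_force: [0.5, 0.3, -0.0]
opening: 0.7
finger_force: 0.0
```

Run:
```python
from h import *
im,k=look("w11",4)
for d in r.silhouettes("wrist","retainer"):
    m=d["pixels"]; e,b=ell(m); print(round(d["confidence"],2),np.round(e[0],1),b,np.round(at("wrist",e[0],.010,k),4),"bgr",im[m].mean(0).round())
r.snapshot("scene")
for n in("outer_spring","inner_spring","cup"): print(n,[(np.round(d["point"],3),d["confidence"]) for d in r.look_for("scene",n)])
```

```text
t 28.32 p [ 0.4301 -0.2559  0.231 ] rot [7.069e-01 7.073e-01 2.000e-04 3.000e-04] F [-0.2 -0.5 -0.1] op 0.699 ff 0.0
0.92 [240.2 157.1] (219, 138, 43, 40) [ 0.3475 -0.2208  0.01  ] bgr [ 95. 104.  17.]
0.89 [329.2 104.3] (308, 83, 43, 44) [ 0.4386 -0.1692  0.01  ] bgr [155.  96. 148.]
0.88 [404.3 175.4] (385, 156, 40, 40) [ 0.5182 -0.2397  0.01  ] bgr [149.  86. 140.]
0.59 [319.1 189.7] (300, 171, 40, 39) [ 0.4288 -0.2553  0.01  ] bgr [79. 84. 86.]
0.56 [389.6 240.1] (371, 222, 38, 31) [ 0.508  -0.3136  0.01  ] bgr [ 44.  78. 117.]
outer_spring [(array([0.587, 0.037, 0.146]), 0.82)]
inner_spring []
cup [(array([0.595, 0.037, 0.103]), 0.53)]
```

Call:
play_rows(translation=[[0.001, -0.0013, 0.03], [0, 0, 0.045], [0, 0, 0.045], [0, 0, 0.025], [0, 0, 0.01], [0, 0, 0.005], [0, 0, 0], [0, 0, 0], [0, 0, 0]], delta_rot=[[0, 0, 0], [0, 0, 0], [0, 0, 0], [0, 0, 0], [0, 0, 0], [0, 0, 0], [0, 0, 0], [0, 0, 0], [0, 0, 0]], grip=[0.4, 0.4, 0.4, 0.4, 0.4, 0.4, 0.4, 0.4, 0.4])

```text
clock: 29.7
tool_pos: [0.4286, -0.2557, 0.0714]
eef_rot: [0.707, 0.707, 0.0, 0.001]
contact_force: [0.1, -0.4, -0.1]
opening: 0.697
finger_force: 0.0
```

Run:
```python
from h import *
im,k=look("w12",3)
```

```text
t 29.85 p [ 0.4284 -0.2556  0.071 ] rot [7.074e-01 7.068e-01 1.000e-04 3.000e-04] F [ 0.7  0.1 -0.6] op 0.7 ff 0.0
```

Call:
play_rows(translation=[[0, 0, 0], [0, 0, 0], [0, 0, 0], [0, 0, 0], [0, 0, -0.01], [0, 0, -0.04], [0, 0, -0.05], [0, 0, -0.05], [0, 0, -0.04], [0.02, 0.01, 0], [0.04, 0.02, 0], [0.045, 0.0225, 0], [0.045, 0.0225, 0], [0.045, 0.0225, 0], [0.045, 0.0225, 0], [0.045, 0.0225, 0], [0.022, 0.012, 0], [0, 0, 0], [0, 0, 0], [0, 0, 0]], delta_rot=[[0, 0, 0], [0, 0, 0], [0, 0, 0], [0, 0, 0], [0, 0, 0], [0, 0, 0], [0, 0, 0], [0, 0, 0], [0, 0, 0], [0, 0, 0], [0, 0, 0], [0, 0, 0], [0, 0, 0], [0, 0, 0], [0, 0, 0], [0, 0, 0], [0, 0, 0], [0, 0, 0], [0, 0, 0], [0, 0, 0]], grip=[-0.3, -0.3, -0.3, -0.3, -0.3, -0.3, -0.3, -0.3, -0.3, -0.3, -0.3, -0.3, -0.3, -0.3, -0.3, -0.3, -0.3, -0.3, -0.3, -0.3])

```text
clock: 32.35
tool_pos: [0.5824, 0.0494, 0.2607]
eef_rot: [0.708, 0.706, -0.001, 0.0]
contact_force: [-0.1, -0.1, -0.3]
opening: 0.462
finger_force: 20.0
```

Run:
```python
from h import *
im,k=look("w13",4)
b=im[170:330,240:400].copy(); b=cv2.resize(b,None,fx=3.75,fy=3.75,interpolation=cv2.INTER_CUBIC); b=(255*(b/255.)**.5).astype(np.uint8)
def circ(x,y,z,rad,col):
    q=[(np.array(proj("wrist",(x+rad*np.cos(a),y+rad*np.sin(a),z),k))+.5-[240,170])*3.75 for a in np.linspace(0,6.28,60)]
    cv2.polylines(b,[np.int32(q)],True,col,1)
x,y,z=r.get_state()["tool_pos"]; z0=z-.071
circ(x,y+.0005,z0+.012,.021,(0,0,255))
circ(.5828,.0524,.163,.023,(0,255,0)); circ(.5828,.0524,.103,.023,(0,255,0))
cv2.imwrite("pics/w13c.png",b)
```

```text
t 32.55 p [0.5828 0.0506 0.2608] rot [ 7.077e-01  7.065e-01 -2.000e-04  1.000e-04] F [-0.1 -1.6 -0.5] op 0.46 ff 19.999967515468597
```

View pics/w13c.png

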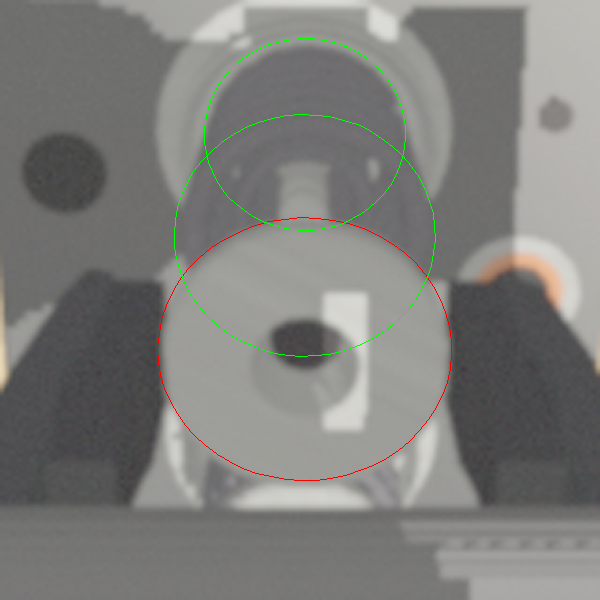

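Call:
play_rows(translation=[[0.0003, 0, 0.01], [0, 0, 0.01], [0, 0, 0.006], [0, 0, 0.004], [0, 0, 0.002], [0, 0, 0], [0, 0, 0]], delta_rot=[[0, 0, 0], [0, 0, 0], [0, 0, 0], [0, 0, 0], [0, 0, 0], [0, 0, 0], [0, 0, 0]], grip=[-0.3, -0.3, -0.3, -0.3, -0.3, -0.3, -0.3])

```text
clock: 33.42
tool_pos: [0.5831, 0.0518, 0.2289]
eef_rot: [0.707, 0.707, 0.0, 0.0]
contact_force: [0.3, -0.1, 0.1]
opening: 0.459
finger_force: 20.0
```

Call:
play_rows(translation=[[0, 0, 0.0006], [0, 0, 0], [0, 0, 0], [0, 0, 0], [0, 0, 0], [0, 0, -0.01], [0, 0, -0.03], [0, 0, -0.04], [0, 0, -0.02], [0, 0, 0], [0, 0, 0], [0, 0, 0]], delta_rot=[[0, 0, 0], [0, 0, 0], [0, 0, 0], [0, 0, 0], [0, 0, 0], [0, 0, 0], [0, 0, 0], [0, 0, 0], [0, 0, 0], [0, 0, 0], [0, 0, 0], [0, 0, 0]], grip=[-0.3, 0.1, 0.5, 0.5, 0.5, 0.5, 0.5, 0.5, 0.5, 0.5, 0.5, 0.5])

```text
clock: 34.92
tool_pos: [0.5824, 0.0515, 0.327]
eef_rot: [0.707, 0.707, -0.001, -0.001]
contact_force: [0.4, -0.5, -0.5]
opening: 0.753
finger_force: 0.0
```

Run:
```python
from h import *
im,k=look("w14",3)
for d in r.silhouettes("wrist","retainer"):
    m=d["pixels"]; e,b=ell(m); print(round(d["confidence"],2),np.round(e[0],1),b,np.round(at("wrist",e[0],.168,k),4),"bgr",im[m].mean(0).round())
s=r.snapshot("scene"); s2=im
a=cv2.resize(s[155:230,300:380],None,fx=5,fy=5,interpolation=cv2.INTER_CUBIC); g=cv2.resize(im[170:320,240:400],(400,375),interpolation=cv2.INTER_CUBIC)
cv2.imwrite("pics/c14.png",(255*(np.hstack([a,g])/255.)**.6).astype(np.uint8))
```

```text
t 35.08 p [0.5827 0.0517 0.3274] rot [ 7.073e-01  7.070e-01 -6.000e-04 -4.000e-04] F [-0.7 -0.  -0.3] op 0.754 ff 0.0
0.88 [282.9 343.6] (270, 334, 26, 20) [ 0.544  -0.0929  0.168 ] bgr [136.  63. 122.]
0.84 [322.1 207.8] (299, 185, 48, 47) [0.5835 0.0518 0.168 ] bgr [104. 109. 109.]
```

View pics/c14.png

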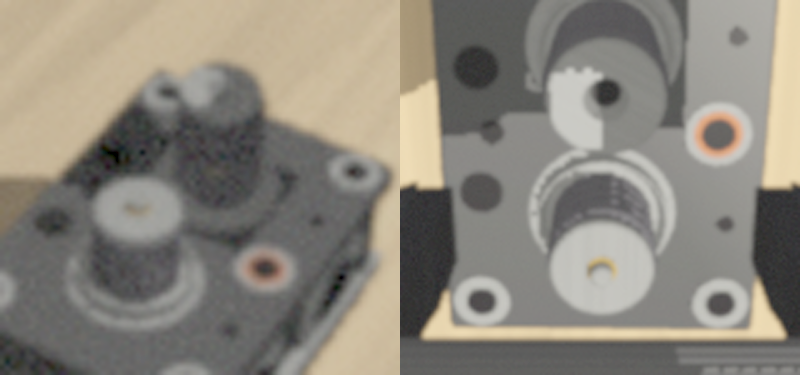

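The picture shows the retainer level on the outer spring (crop (607,95); centre about (0.583,0.052), matching the stem), and the stack upright in the cup. I'm handing it in.

```bash
python3 -c "
from h import *
print(r.finish_job())"
```

```text
the job is handed in; nothing more can be done
None
```

The job is handed in: the cup, inner spring, outer spring and retainer are stacked on the bare stem, and the last pictures show them upright and centred; the judge returned no verdict.

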